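# Rinsed tumblers onto the drying pegs

### The arm

A 7-joint arm with a two-finger parallel gripper is mounted at the origin on the work surface. World frame = base frame: x ahead of the robot, y to its left, z up, the work surface at z = 0. Lengths are in m, angles in rad, forces in N, time in s.
With the tool pointing down it reaches from about 0.4 to 0.875 m from the base axis. Payload 19.3 kg.
Tool frame: the origin (TCP) lies at the very end of the fingers, on their centre line; the grasp point (between the pads) lies 19 mm behind it; z points along the fingers, y is the line along which they close (so a half turn about z gives the same grasp; the last joint's range is limited). The gripper opens to 85 mm and grips with 20 to 120 N. Pads are 22 mm wide; open, the fingers measure 114 mm over their backs; the gripper's body (76 mm by 85 mm) begins 54 mm behind the grasp point. The pads swing forward as they close: fully open they stand 13 mm farther back than shut.
Start: joints at [1.161, 0.521, -0.036, 1.599, 0.021, 1.021, -0.113], TCP at [0.208, -0.589, 0.231] pointing down, gripper open.
Joint ranges: [-2.91, 2.91], [-0.3, 2.13], [-1.5, 1.42], [0.17, 2.43], [-1.26, 4.41], [0.16, 1.93], [-2.52, 2.52]. Speed limits (rad/s): [1.89, 1.89, 2.39, 2.39, 3.01, 3.01, 3.01].

### API

Orientations are given as [roll, pitch, yaw] about the fixed x, y, z axes, in that order (R = Rz(yaw) Ry(pitch) Rx(roll)).
In Python, from workcell import monitor, optics, job_done gives the robot as it stands.
- The arm moves only by the shell command python3 -m handwheel 'ROWS' [FORCE]. ROWS is JSON, a list of rows, each an object of numbers: "dx", "dy", "dz": the shift along the tool's x, y, z in cm; "wx", "wy", "wz": the turn, a rotation vector about the tool's x, y, z in rad; "claw": the opening in per cent of the stroke, from 0 (shut) to 100 (fully open). A call has 1 to 8 rows; each row shifts and turns the commanded pose from where the row before left it, along the tool's axes as they then stand; what a row does not reach is not made up. A row lasts 1/8 s, in which the tool goes at most 62.5 mm and 10.7 degrees, less where a joint would pass 70% of its speed; a pose out of reach is approached as far as the arm can. A call with a gripper value outside its range is refused whole. The fingers move at their own pace and stop on an object; FORCE is the grip in N (left out, the last holds). Time passes only in rows, so rows that do not move let the fingers close. It gives the time, the measured TCP pose, the force, the opening and the grip force at its end, in the units of the state.
- monitor.observe(): the state, without advancing time (a new reading comes with each control period).
- optics.grab_frame(name): name is "side" or "top" or "wrist"; returns a dict with "frame" (384x512x3 uint8, blue, green, red), "fovy" (degrees; the focal length in pixels is half the picture's height over the tangent of half this angle, whatever the lens; pixels are square), "cx", "cy" (the principal point, pixels), "R" (3x3) and "t" (3): a world point X has camera coordinates R X + t. Camera axes: x right, y down, z forward; pixel columns grow to the right and rows downward; lengths in m; the calibration is good to about 2 mm. A picture is of the moment at which its call begins. There is no depth.
- job_done(): hands the job in; it is judged then, once.
Trained networks look in the newest picture that a camera, given by its name, has taken for a name from the list of things; names that differ only in an ending like _2 or _b are one class to them, and where a whole thing is asked for, a point or a joint stands for the part that bears it (a point fixed in the world has none). Each returns a list of dicts, best first, with "p" (0 to 1); they miss things now and then, are a little off and sometimes report something else, mostly with a low value. They report only what shows in the picture. A call takes as long as a camera call.
- optics.masks_of(name, camera): "region" (384x512 bool, what is visible of it) and "rect" ([left, top, width, height] in pixels, round what is visible of it).
The state is a dict: "clock": time; "qpos": joint angles; "qd": joint speeds; "joint_efforts": joint torques, N m; "position": TCP position; "tool_rot": TCP orientation; "force": force on the tool from outside, world axes, zero at the start; "moment": the same for the moment, N m; "grip_width": finger opening in m; "finger_force": force on a finger pad.
Only numpy, scipy, OpenCV 4.12 (cv2) and the standard library are available. Lean on these libraries where they do the work, as an engineer would, in place of code of your own. Each camera call takes 0.05 s, during which the arm holds its last target. There are 200 camera calls.

### The job

Put the two rinsed tumblers lying on the desk to dry: turn each one upside down over the peg of its own colour, yellow on yellow and red on red, so that its rim rests flat on the drying board. Leave the blue tumbler on its peg, and do not push or knock the other things on the desk.

Things in the scene. Friction and masses are not known exactly. Their poses are not given: they have to be found in the camera images.
- cup_yellow: eight-sided yellow plastic tumbler, straight, 60 mm over flats, 90 tall, wall 3 (inside 54 wide, 86 deep), 70 g. Starts lying on a flat on the table. Origin: centre of the outer face of its closed bottom; z axis runs to the mouth (lying: level, 30 mm above the table), x and y are normal to flats, y level at the start.
- cup_red: eight-sided red plastic tumbler, straight, 60 mm over flats, 90 tall, wall 3 (inside 54 wide, 86 deep), 70 g. Starts lying on a flat on the table. Origin: centre of the outer face of its closed bottom; z axis runs to the mouth (lying: level, 30 mm above the table), x and y are normal to flats, y level at the start.
- cup_blue: eight-sided blue plastic tumbler, straight, 60 mm over flats, 90 tall, wall 3 (inside 54 wide, 86 deep), 70 g. Already drying mouth down on the blue peg; leave it there. Origin: centre of its closed bottom's outer face (now its top, 102 mm above the table); z axis out of the mouth (down).
- board: wooden drying board, fixed, 140 (its x) x 320 (its y) x 12 mm thick, flat top, no rim; three pegs stand on it in a row along its y, 120 mm apart, colours in any order. Origin under its centre.
- peg_yellow: yellow upright drying peg fixed on the drying board, 30 mm thick with a blunt cone tip, 70 mm tall, on a collar 42 mm wide and 3 mm high. Origin: centre of its foot on the board's top (12 mm above the table); z up.
- peg_red: red upright drying peg fixed on the drying board, 30 mm thick with a blunt cone tip, 70 mm tall, on a collar 42 mm wide and 3 mm high. Origin: centre of its foot on the board's top (12 mm above the table); z up.
- peg_blue: blue upright drying peg fixed on the drying board, 30 mm thick with a blunt cone tip, 70 mm tall, on a collar 42 mm wide and 3 mm high. Origin: centre of its foot on the board's top (12 mm above the table); z up.
- glasses: red spectacles standing open on the table, 135 mm wide, 135 mm deep, 46 mm tall; bystander. Origin on the table between the lenses, arms along its x.
- capsule: small orange toy-capsule half, open cup 38 mm wide, 30 mm tall; bystander. Origin under its centre.
- car: small green toy car, 70 (its x) x 32 x 28 mm tall; bystander. Origin under its centre.
- remote: black remote control lying flat, 45 x 150 (its y) x 16 mm; bystander. Origin under its centre.
- bowl: white bowl, 160 mm wide, 70 mm tall; bystander. Origin under its centre.
- pen_pot: dark steel pot 76 mm wide, 95 mm tall with pens to 150 mm; bystander. Origin under its centre.

How it is judged:
At the end, for the whole second after the job is handed in: Each of the three tumblers stands mouth down over the peg of its own colour: its axis within 0.12 rad of vertical, centred within 18 mm of its peg's axis, its bottom 84 to 95 mm above the board's top (90 when the rim lies flat), and at rest (angle between each of cup_yellow, cup_red, cup_blue's own z axis and vertical above 3.02 rad and horizontal distance between cup_yellow and peg_yellow below 0.018 m and z of cup_yellow in the frame of peg_yellow between 0.084 and 0.095 m and linear speed of each of cup_yellow, cup_red, cup_blue below 0.02 m/s and angular speed of each of cup_yellow, cup_red, cup_blue below 0.2 rad/s and horizontal distance between cup_red and peg_red below 0.018 m and z of cup_red in the frame of peg_red between 0.084 and 0.095 m and horizontal distance between cup_blue and peg_blue below 0.018 m and z of cup_blue in the frame of peg_blue between 0.084 and 0.095 m); the robot touches nothing.
It fails at once if the blue tumbler is moved by more than 25 mm (distance of cup_blue from where it was at the start of the episode above 0.025 m).
It fails at once if any of the glasses, capsule, toy car, remote, bowl or pen pot is moved by more than 25 mm (distance of any of glasses, capsule, car, remote, bowl, pen_pot from where it was at the start of the episode above 0.025 m).
It also fails if it takes over 70 s, if anything falls off the work surface, if the arm or the gripper's body presses on something with over 40 N, if the wrist force passes 120 N, or if a joint passes its speed limit or range.

## Working session

There is one attempt and no reset: what is moved stays moved. The work goes in short steps, Python scripts to look and compute and a shell command to move; the robot and the scene stay as the last step left them, time stands still between calls to the robot, and variables do not carry over. Pictures are saved under pics/ and viewed, at most 10 in all, crops included, and the job is handed in when it is done.

```bash
mkdir -p pics
python3 - <<'E'
from workcell import monitor, optics
import cv2, numpy as np
s=monitor.observe(); print({k:np.round(v,3).tolist() for k,v in s.items()})
ims=[]
for c in ["top","side"]:
    f=optics.grab_frame(c); ims.append(np.array(f["frame"])); print(c,f["fovy"],f["cx"],f["cy"],np.round(f["R"],3).tolist(),np.round(f["t"],3).tolist())
    cv2.imwrite(f"pics/{c}0.png",cv2.resize(ims[-1],(768,576)))
    for n in ["cup_yellow","cup_red","cup_blue","peg_yellow","peg_red","peg_blue","board","bowl","pen_pot","glasses"]:
        r=optics.masks_of(n,c); print(c,n,[(round(float(q["p"]),2),q["rect"]) for q in r[:3]])
E
```

```text
{'clock': 0.0, 'qpos': [1.161, 0.522, -0.036, 1.6, 0.021, 1.021, -0.113], 'qd': [-0.001, -0.0, 0.001, 0.0, -0.0, 0.002, 0.001], 'joint_efforts': [-0.002, -92.711, 1.98, -36.993, 0.018, 0.008, 0.0], 'position': [0.208, -0.589, 0.231], 'tool_rot': [-3.14, 0.0, 0.34], 'force': [0.67, 0.369, 0.536], 'moment': [0.002, -0.002, -0.001], 'finger_force': 0.0, 'grip_width': 0.085}
top 45.640409641460124 250.81876242537038 184.9855440273285 [[0.011, -1.0, 0.002], [-0.982, -0.011, -0.186], [0.186, 0.0, -0.983]] [-0.027, 0.573, 1.422]
top cup_yellow [(0.95, [248.9, 154.3, 33.4, 22.1]), (0.28, [363.0, 177.8, 50.3, 50.1])]
top cup_red [(0.79, [298.2, 214.1, 36.4, 26.1]), (0.71, [144.4, 187.0, 26.2, 27.3]), (0.66, [188.9, 183.9, 12.9, 16.7])]
top cup_blue [(0.7, [145.2, 189.0, 23.1, 25.4]), (0.41, [361.5, 143.6, 34.6, 33.3]), (0.33, [188.3, 183.3, 13.9, 14.0])]
top peg_yellow [(0.66, [114.7, 209.5, 11.6, 12.0])]
top peg_red []
top peg_blue [(0.35, [297.3, 215.1, 35.4, 26.0])]
top board [(0.77, [109.1, 169.5, 98.7, 69.4])]
top bowl [(0.74, [111.5, 114.6, 45.0, 47.0])]
top pen_pot []
top glasses [(0.79, [364.8, 180.9, 36.1, 42.1])]
side 42.70877704745329 256.31589402673353 191.63451180709868 [[-0.997, -0.071, -0.008], [-0.034, 0.571, -0.82], [0.063, -0.818, -0.572]] [0.566, 0.126, 1.415]
side cup_yellow [(0.61, [220.8, 193.0, 23.3, 33.2])]
side cup_red [(0.81, [289.1, 163.6, 24.6, 33.1])]
side cup_blue [(0.8, [258.0, 264.6, 25.1, 46.9]), (0.57, [187.2, 243.7, 13.9, 20.1])]
side peg_yellow [(0.81, [275.0, 312.8, 17.3, 30.4]), (0.24, [256.0, 266.0, 27.3, 44.8])]
side peg_red [(0.53, [251.5, 244.3, 12.9, 27.1])]
side peg_blue [(0.49, [230.7, 113.3, 20.9, 45.9])]
side board [(0.66, [229.9, 256.0, 85.5, 108.4]), (0.5, [255.6, 265.8, 30.5, 45.3])]
side bowl [(0.64, [139.9, 281.3, 70.0, 54.2])]
side pen_pot [(0.69, [227.5, 117.1, 24.9, 42.5])]
side glasses [(0.81, [283.8, 134.0, 14.3, 21.2])]
```

View pictures.

View pics/top0.png

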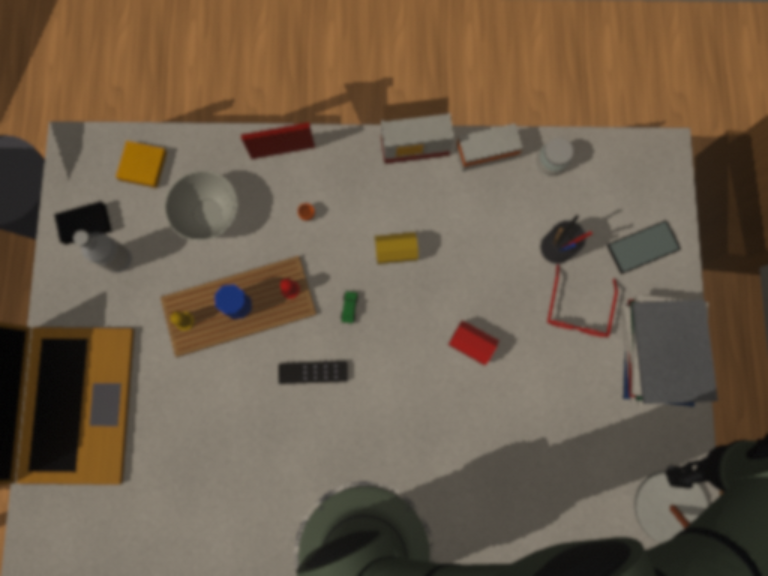

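View pics/side0.png

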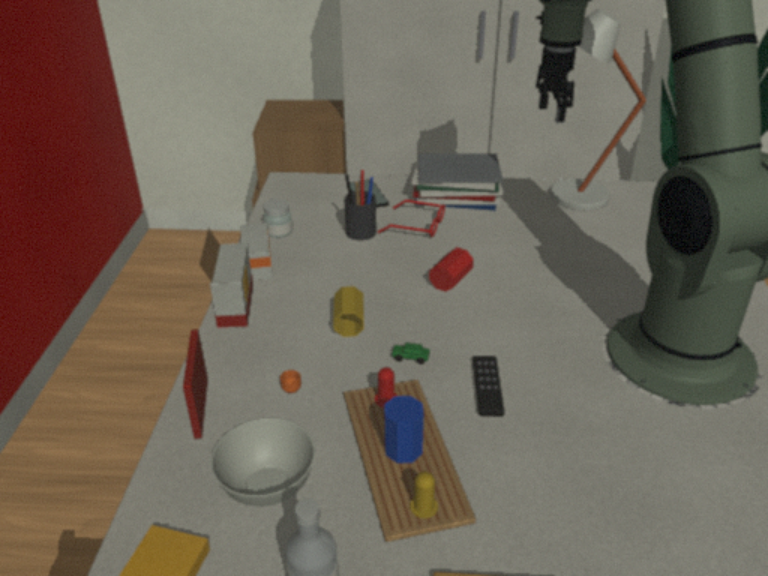

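The top view shows the yellow cup at about (397,248) and the red cup at (473,342), in 768x576 coordinates. The board's pegs run yellow (180,320), blue cup (232,302), red (288,288). In the side view the yellow mouth faces the camera (+y), and the red cup shows its closed end at (440,278). Next I fit the silhouettes.

```bash
cat > h.py <<'E'
import numpy as np, cv2
from scipy.optimize import minimize
from scipy.spatial.transform import Rotation as Ro
from workcell import monitor, optics
def proj(f,X):
    c=np.asarray(X)@np.array(f["R"]).T+np.array(f["t"]); k=192/np.tan(np.radians(f["fovy"])/2)
    return np.c_[f["cx"]+k*c[:,0]/c[:,2], f["cy"]+k*c[:,1]/c[:,2]]
def hull(f,X):
    m=np.zeros((384*4,512*4),np.uint8); h=cv2.convexHull(((proj(f,X)+.5)*4).astype(np.float32))
    cv2.fillConvexPoly(m,h.astype(np.int32),255); return cv2.resize(m,(512,384),interpolation=cv2.INTER_AREA)/255.
o=np.arange(8)*np.pi/4+np.pi/8; O=np.c_[np.cos(o),np.sin(o)]*.030/np.cos(np.pi/8)
CUP=np.vstack([np.c_[O,np.full(8,z)] for z in (0,.09)])
def lying(p):  # bottom x,y,yaw of mouth dir
    a=np.array([np.cos(p[2]),np.sin(p[2]),0]); y=np.array([-a[1],a[0],0])
    return np.array([p[0],p[1],.03])+CUP[:,[2]]*a+CUP[:,[0]]*[0,0,1]+CUP[:,[1]]*y
def color(f,name):
    h,s,v=cv2.split(cv2.cvtColor(np.array(f["frame"]),cv2.COLOR_BGR2HSV)); h=h.astype(int)
    r={"yellow":(abs(h-25)<9),"red":((h<7)|(h>172)),"blue":(abs(h-115)<15)}[name]
    return r&(s>120)&(v>40)
def blob(f,name,px,rad=30):
    m=color(f,name).astype(np.uint8); n,l,st,c=cv2.connectedComponentsWithStats(m)
    d=[np.hypot(*(c[i]-px)) if st[i,4]>15 else 1e9 for i in range(n)]; d[0]=1e9
    return l==int(np.argmin(d))
def fit(items,model,p0,step):
    cost=lambda p: sum(np.abs(hull(f,X)-m)[:].sum()/m.sum() for (f,m,X) in ((f,m,g(p)) for f,m,g in items))
    best=None
    S=np.vstack([p0]+[np.array(p0)+np.diag(step)[i] for i in range(len(p0))])
    r=minimize(cost,p0,method="Nelder-Mead",options=dict(initial_simplex=S,xatol=1e-4,fatol=1e-4,maxiter=300)); return r.x,r.fun
E
cat > m1.py <<'E'
from h import *
T=optics.grab_frame("top"); S=optics.grab_frame("side")
a=np.linspace(0,6.28,16,endpoint=False); C=np.c_[np.cos(a),np.sin(a)]
def peg(c): return np.vstack([np.c_[C*.021,C[:,0]*0+.012],np.c_[C*.021,C[:,0]*0+.015]])+[*c,0], np.vstack([np.c_[C*.015,C[:,0]*0+.015],np.c_[C*.015,C[:,0]*0+.072],np.c_[C*.008,C[:,0]*0+.082]])+[*c,0]
for n,pt,ps,yaws,g in [("yellow",(265,165),(232,208),(1.57,1.3,1.85),(.72,-.08)),("red",(316,228),(301,180),(-1.0,-2.1,-.6,-2.5),(.51,-.16))]:
    it=[(T,blob(T,n,pt),lying),(S,blob(S,n,ps),lying)]
    for y in yaws:
        p,c=fit(it,lying,[g[0]-.045*np.cos(y),g[1]-.045*np.sin(y),y],[.02,.02,.2]); print(n,y,np.round(p,4),"mid",np.round(p[:2]+.045*np.array([np.cos(p[2]),np.sin(p[2])]),4),round(c,3))
def row(k): 
    def g(p):
        c=np.array(p[:2])+k*.12*np.array([-np.sin(p[2]),np.cos(p[2])])
        if k==0:
            return np.vstack([np.c_[O,O[:,0]*0+z] for z in (.012,.102)])+[*c,0]
        return peg(c)[1]
    return g
it=[]
for n,k,pt,ps in [("yellow",1,(120,213),(283,328)),("blue",0,(155,200),(269,287)),("red",-1,(192,191),(257,257))]:
    it+=[(T,blob(T,n,pt),row(k)),(S,blob(S,n,ps),row(k))]
for f,m,_ in it: print(m.sum(),np.argwhere(m).mean(0)[::-1].round())
p,c=fit(it,None,[.6,.35,.2],[.03,.03,.1]); print("board",p.round(4),c)
for k in (1,-1): print(k,np.round(p[:2]+k*.12*np.array([-np.sin(p[2]),np.cos(p[2])]),4))
E
python3 m1.py
```

```text
yellow 1.57 [ 0.6498 -0.107   1.6832] mid [ 0.6447 -0.0622] 0.222
yellow 1.3 [ 0.6508 -0.1071  1.6846] mid [ 0.6456 -0.0624] 0.22
yellow 1.85 [ 0.6492 -0.1073  1.6725] mid [ 0.6446 -0.0626] 0.224
red -1.0 [ 0.416  -0.2687  1.0671] mid [ 0.4378 -0.2292] 0.192
red -2.1 [ 0.4592 -0.1896 -2.0641] mid [ 0.4379 -0.2292] 0.201
red -0.6 [ 0.4153 -0.2691  1.0575] mid [ 0.4374 -0.2299] 0.201
red -2.5 [ 0.459  -0.1899 -2.0532] mid [ 0.4381 -0.2297] 0.207
203 [121. 213.]
475 [282. 331.]
338 [154. 200.]
977 [269. 285.]
135 [192. 192.]
250 [256. 257.]
board [ 0.3838 -0.1159  1.1992] 10.12219475106344
1 [ 0.2719 -0.0724]
-1 [ 0.4956 -0.1595]
```

```bash
sed -i 's/\[.6,.35,.2\],\[.03,.03,.1\]/[.53,.28,.3],[.02,.02,.1]/' m1.py
cat >> m1.py <<'E'
f=S["frame"]; f=np.array(f)
cv2.imwrite("pics/crop.png",np.hstack([cv2.resize(f[155:205,275:335],(390,325),interpolation=cv2.INTER_CUBIC),cv2.resize(f[183:233,205:265],(390,325),interpolation=cv2.INTER_CUBIC)]))
E
python3 m1.py | tail -3
```

```text
board [0.5162 0.2857 0.3058] 1.6623050291453858
1 [0.48   0.4001]
-1 [0.5523 0.1712]
```

View pics/crop.png

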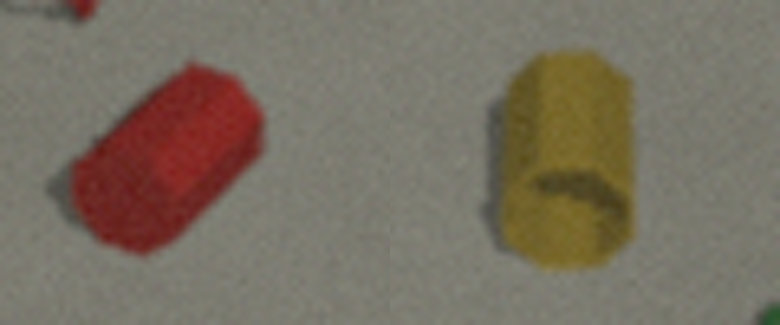

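```bash
cat > plan.py <<'E'
import sys,json
from h import *
def tool(yyaw,tilt,yawadd=0):  # tool y level at yaw yyaw, tilt: turn about tool y from straight down
    y=np.array([np.cos(yyaw),np.sin(yyaw),0]); z=np.array([0,0,-1.]); x=np.cross(y,z)
    return Ro.from_matrix(np.c_[x,y,z])*Ro.from_rotvec([0,tilt,0])
def rows(G,R1,n,back=0.0,quiet=0):
    s=monitor.observe(); p=np.array(s["position"]); R=Ro.from_euler("xyz",s["tool_rot"]); 
    T=np.array(G)+(.019-back)*R1.as_matrix()[:,2]; p0,R0=p.copy(),R; W=(R0.inv()*R1).as_rotvec()
    out=[]
    for k in range(1,n+1):
        t=p0+(T-p0)*k/n; Rt=R0*Ro.from_rotvec(W*k/n)
        d=np.round(R.inv().apply(t-p)*100,1)+0; w=np.round((R.inv()*Rt).as_rotvec(),2)+0
        p=p+R.apply(d/100); R=R*Ro.from_rotvec(w)
        out.append({k:float(v) for k,v in zip(["dx","dy","dz","wx","wy","wz"],[*d,*w]) if v})
    print("from",p0.round(3),"to",T.round(3),"len/row mm",round(1000*np.linalg.norm(T-p0)/n,1),"rad/row",round(np.linalg.norm(W)/n,3))
    for i in range(0,n,8): print(json.dumps(out[i:i+8]).replace(" ",""))
def stat():
    s=monitor.observe(); print(s["clock"],np.round(s["position"],4),np.round(s["tool_rot"],3),"q",np.round(s["qpos"],2),"F",np.round(s["force"],1),s["grip_width"],s["finger_force"])
E
python3 -c "
from plan import *
a=np.array([np.cos(-2.06),np.sin(-2.06),0])
G=np.array([.459,-.19,.03])+.032*a
rows(G,tool(-.49,-.785),12,back=.11)"
```

```text
from [ 0.208 -0.589  0.231] to [ 0.474 -0.161  0.094] len/row mm 43.5 rad/row 0.089
[{"dx":3.3,"dy":-2.6,"dz":1.1,"wx":-0.02,"wy":-0.06,"wz":-0.06},{"dx":3.5,"dy":-2.5,"dz":0.9,"wx":-0.03,"wy":-0.06,"wz":-0.06},{"dx":3.6,"dy":-2.2,"dz":0.6,"wx":-0.02,"wy":-0.07,"wz":-0.06},{"dx":3.9,"dy":-2.0,"dz":0.3,"wx":-0.03,"wy":-0.06,"wz":-0.05},{"dx":3.9,"dy":-1.9,"wx":-0.02,"wy":-0.06,"wz":-0.06},{"dx":4.1,"dy":-1.6,"dz":-0.2,"wx":-0.02,"wy":-0.06,"wz":-0.06},{"dx":4.1,"dy":-1.3,"dz":-0.6,"wx":-0.03,"wy":-0.07,"wz":-0.06},{"dx":4.1,"dy":-1.1,"dz":-0.8,"wx":-0.02,"wy":-0.06,"wz":-0.06}]
[{"dx":4.1,"dy":-0.8,"dz":-1.2,"wx":-0.03,"wy":-0.06,"wz":-0.06},{"dx":4.1,"dy":-0.5,"dz":-1.4,"wx":-0.02,"wy":-0.06,"wz":-0.05},{"dx":4.0,"dy":-0.3,"dz":-1.6,"wx":-0.03,"wy":-0.07,"wz":-0.06},{"dx":3.9,"dz":-2.0,"wx":-0.02,"wy":-0.06,"wz":-0.06}]
```

```bash
python3 -c "
from plan import *
a=np.array([np.cos(-2.06),np.sin(-2.06),0])
G=np.array([.459,-.19,.03])+.032*a
rows(G,tool(-.49,-.785),14,back=.19)"
```

```text
from [ 0.208 -0.589  0.231] to [ 0.501 -0.112  0.151] len/row mm 40.4 rad/row 0.076
[{"dx":3.1,"dy":-2.5,"dz":0.6,"wx":-0.02,"wy":-0.05,"wz":-0.05},{"dx":3.3,"dy":-2.4,"dz":0.3,"wx":-0.02,"wy":-0.06,"wz":-0.05},{"dx":3.3,"dy":-2.2,"dz":0.2,"wx":-0.02,"wy":-0.05,"wz":-0.05},{"dx":3.5,"dy":-2.0,"dz":-0.1,"wx":-0.02,"wy":-0.05,"wz":-0.05},{"dx":3.6,"dy":-1.9,"dz":-0.3,"wx":-0.02,"wy":-0.06,"wz":-0.05},{"dx":3.6,"dy":-1.7,"dz":-0.6,"wx":-0.02,"wy":-0.05,"wz":-0.05},{"dx":3.7,"dy":-1.4,"dz":-0.8,"wx":-0.03,"wy":-0.05,"wz":-0.05},{"dx":3.7,"dy":-1.3,"dz":-1.0,"wx":-0.02,"wy":-0.06,"wz":-0.05}]
[{"dx":3.7,"dy":-1.0,"dz":-1.2,"wx":-0.02,"wy":-0.05,"wz":-0.05},{"dx":3.7,"dy":-0.9,"dz":-1.5,"wx":-0.02,"wy":-0.05,"wz":-0.05},{"dx":3.6,"dy":-0.6,"dz":-1.6,"wx":-0.02,"wy":-0.06,"wz":-0.05},{"dx":3.6,"dy":-0.4,"dz":-1.9,"wx":-0.02,"wy":-0.05,"wz":-0.05},{"dx":3.5,"dy":-0.2,"dz":-2.1,"wx":-0.02,"wy":-0.05,"wz":-0.05},{"dx":3.4,"dz":-2.2,"wx":-0.02,"wy":-0.06,"wz":-0.05}]
```

```bash
python3 -m handwheel '[{"dx":3.1,"dy":-2.5,"dz":0.6,"wx":-0.02,"wy":-0.05,"wz":-0.05},{"dx":3.3,"dy":-2.4,"dz":0.3,"wx":-0.02,"wy":-0.06,"wz":-0.05},{"dx":3.3,"dy":-2.2,"dz":0.2,"wx":-0.02,"wy":-0.05,"wz":-0.05},{"dx":3.5,"dy":-2.0,"dz":-0.1,"wx":-0.02,"wy":-0.05,"wz":-0.05},{"dx":3.6,"dy":-1.9,"dz":-0.3,"wx":-0.02,"wy":-0.06,"wz":-0.05},{"dx":3.6,"dy":-1.7,"dz":-0.6,"wx":-0.02,"wy":-0.05,"wz":-0.05},{"dx":3.7,"dy":-1.4,"dz":-0.8,"wx":-0.03,"wy":-0.05,"wz":-0.05},{"dx":3.7,"dy":-1.3,"dz":-1.0,"wx":-0.02,"wy":-0.06,"wz":-0.05}]'
python3 -m handwheel '[{"dx":3.7,"dy":-1.0,"dz":-1.2,"wx":-0.02,"wy":-0.05,"wz":-0.05},{"dx":3.7,"dy":-0.9,"dz":-1.5,"wx":-0.02,"wy":-0.05,"wz":-0.05},{"dx":3.6,"dy":-0.6,"dz":-1.6,"wx":-0.02,"wy":-0.06,"wz":-0.05},{"dx":3.6,"dy":-0.4,"dz":-1.9,"wx":-0.02,"wy":-0.05,"wz":-0.05},{"dx":3.5,"dy":-0.2,"dz":-2.1,"wx":-0.02,"wy":-0.05,"wz":-0.05},{"dx":3.4,"dz":-2.2,"wx":-0.02,"wy":-0.06,"wz":-0.05},{}]'
cat > look.py <<'E'
import sys
from plan import *
def look(n,p0,pic):
    stat(); W=optics.grab_frame("wrist"); fr=np.array(W["frame"])
    m=blob(W,n,proj(W,lying(p0)).mean(0)); print("mask",m.sum())
    p,c=fit([(W,m,lying)],None,p0,[.015,.015,.1]); print("fit",p.round(4),round(c,3))
    cv2.polylines(fr,[cv2.convexHull(proj(W,lying(p)).astype(np.float32)).astype(np.int32)],True,(255,255,0))
    cv2.imwrite(pic,fr); return p
E
python3 -c "
from look import *
p=look('red',[.459,-.19,-2.06],'pics/w1.png')"
```

```text
1.3 [ 0.2083 -0.5893  0.2313] [-3.142  0.     0.34 ] q [ 1.16  0.52 -0.04  1.6   0.02  1.02 -0.11] F [ 0.2  0.1 -0.4] 0.0859390707388526 0.0
mask 35
fit [ 0.459 -0.19  -2.06 ] 1.0schema error: expected keys dx, dy, dz, wx, wy, wz, claw
schema error: expected keys dx, dy, dz, wx, wy, wz, claw
```

View pics/w1.png

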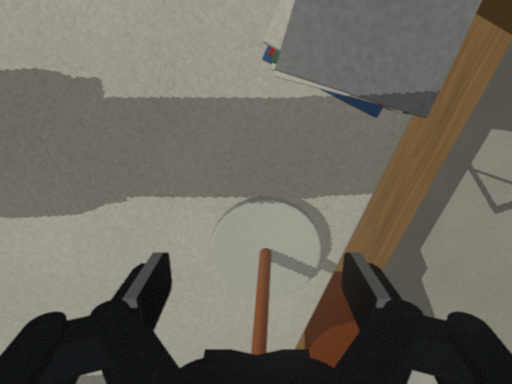

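The rows were refused because every key is required, so the arm hasn't moved. The wrist picture shows only the lamp base at (265,245) between the fingers. I'll retype the rows with all keys.

```bash
sed -i 's/ if v})/}|{"claw":CLAW})/; s/^import sys,json/import sys,json\nCLAW=100/' plan.py
python3 -m handwheel '[{"dx":3.1,"dy":-2.5,"dz":0.6,"wx":-0.02,"wy":-0.05,"wz":-0.05,"claw":100},{"dx":3.3,"dy":-2.4,"dz":0.3,"wx":-0.02,"wy":-0.06,"wz":-0.05,"claw":100},{"dx":3.3,"dy":-2.2,"dz":0.2,"wx":-0.02,"wy":-0.05,"wz":-0.05,"claw":100},{"dx":3.5,"dy":-2.0,"dz":-0.1,"wx":-0.02,"wy":-0.05,"wz":-0.05,"claw":100},{"dx":3.6,"dy":-1.9,"dz":-0.3,"wx":-0.02,"wy":-0.06,"wz":-0.05,"claw":100},{"dx":3.6,"dy":-1.7,"dz":-0.6,"wx":-0.02,"wy":-0.05,"wz":-0.05,"claw":100},{"dx":3.7,"dy":-1.4,"dz":-0.8,"wx":-0.03,"wy":-0.05,"wz":-0.05,"claw":100},{"dx":3.7,"dy":-1.3,"dz":-1.0,"wx":-0.02,"wy":-0.06,"wz":-0.05,"claw":100}]'
python3 -m handwheel '[{"dx":3.7,"dy":-1.0,"dz":-1.2,"wx":-0.02,"wy":-0.05,"wz":-0.05,"claw":100},{"dx":3.7,"dy":-0.9,"dz":-1.5,"wx":-0.02,"wy":-0.05,"wz":-0.05,"claw":100},{"dx":3.6,"dy":-0.6,"dz":-1.6,"wx":-0.02,"wy":-0.06,"wz":-0.05,"claw":100},{"dx":3.6,"dy":-0.4,"dz":-1.9,"wx":-0.02,"wy":-0.05,"wz":-0.05,"claw":100},{"dx":3.5,"dy":-0.2,"dz":-2.1,"wx":-0.02,"wy":-0.05,"wz":-0.05,"claw":100},{"dx":3.4,"dy":0,"dz":-2.2,"wx":-0.02,"wy":-0.06,"wz":-0.05,"claw":100},{"dx":0,"dy":0,"dz":0,"wx":0,"wy":0,"wz":0,"claw":100}]'
python3 -c "
from look import *
p=look('red',[.459,-.19,-2.06],'pics/w2.png')"
```

```text
clock: 2.35
position: [0.3759, -0.3154, 0.1858]
tool_rot: [3.054, 0.452, 0.729]
force: [0.7, 0.5, 0.1]
grip_width: 0.0856
finger_force: 0.0
clock: 3.22
position: [0.5022, -0.1074, 0.1489]
tool_rot: [-3.14, 0.787, 1.086]
force: [-0.8, -0.5, -1.2]
grip_width: 0.0854
finger_force: 0.0
3.225 [ 0.5022 -0.1074  0.1489] [-3.14   0.787  1.086] q [-0.16  0.74 -0.13  1.73  0.63  1.36 -1.14] F [-0.8 -0.5 -1.2] 0.08543197368962661 0.0
mask 4282
fit [ 0.459  -0.1919 -2.091 ] 0.02
```

View pics/w2.png

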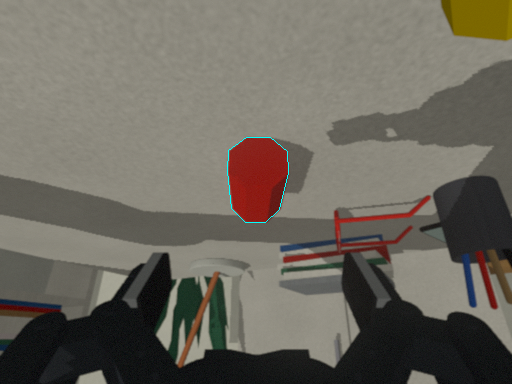

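The fitted outline matches the red cup at (258,180), and its closed end is toward us. Next is the approach.

```bash
python3 -c "
from plan import *
a=np.array([np.cos(-2.091),np.sin(-2.091),0])
G=np.array([.459,-.192,.031])+.032*a
rows(G,tool(-.52,-.785),6)"
```

```text
from [ 0.501 -0.11   0.15 ] to [ 0.436 -0.231  0.018] len/row mm 31.8 rad/row 0.005
[{"dx":-0.1,"dy":0.0,"dz":3.2,"wx":0.0,"wy":0.0,"wz":0.0,"claw":100},{"dx":0.0,"dy":0.0,"dz":3.2,"wx":0.01,"wy":0.0,"wz":0.01,"claw":100},{"dx":-0.1,"dy":0.0,"dz":3.2,"wx":0.0,"wy":0.0,"wz":0.0,"claw":100},{"dx":0.0,"dy":0.1,"dz":3.1,"wx":0.0,"wy":0.0,"wz":0.0,"claw":100},{"dx":-0.1,"dy":0.0,"dz":3.2,"wx":0.01,"wy":0.0,"wz":0.01,"claw":100},{"dx":-0.1,"dy":0.0,"dz":3.2,"wx":0.0,"wy":0.0,"wz":0.0,"claw":100}]
```

```bash
python3 -m handwheel '[{"dx":-0.1,"dy":0.0,"dz":3.2,"wx":0.0,"wy":0.0,"wz":0.0,"claw":100},{"dx":0.0,"dy":0.0,"dz":3.2,"wx":0.01,"wy":0.0,"wz":0.01,"claw":100},{"dx":-0.1,"dy":0.0,"dz":3.2,"wx":0.0,"wy":0.0,"wz":0.0,"claw":100},{"dx":0.0,"dy":0.1,"dz":3.1,"wx":0.0,"wy":0.0,"wz":0.0,"claw":100},{"dx":-0.1,"dy":0.0,"dz":3.2,"wx":0.01,"wy":0.0,"wz":0.01,"claw":100},{"dx":-0.1,"dy":0.0,"dz":3.0,"wx":0.0,"wy":0.0,"wz":0.0,"claw":100},{"dx":0,"dy":0,"dz":0,"wx":0,"wy":0,"wz":0,"claw":100}]'
python3 -c "
from plan import *
stat()"
```

```text
clock: 4.15
position: [0.434, -0.2337, 0.0198]
tool_rot: [3.141, 0.789, 1.047]
force: [0.6, 0.0, 0.9]
grip_width: 0.0854
finger_force: 0.0
4.15 [ 0.434  -0.2337  0.0198] [3.141 0.789 1.047] q [-0.02  0.9  -0.04  1.92  0.82  1.01 -1.27] F [0.6 0.  0.9] 0.08536666687582778 0.0
```

```bash
python3 -m handwheel '[{"dx":0,"dy":0,"dz":0,"wx":0,"wy":0,"wz":0,"claw":0},{"dx":0,"dy":0,"dz":0,"wx":0,"wy":0,"wz":0,"claw":0},{"dx":0,"dy":0,"dz":0,"wx":0,"wy":0,"wz":0,"claw":0},{"dx":0,"dy":0,"dz":0,"wx":0,"wy":0,"wz":0,"claw":0},{"dx":0,"dy":0,"dz":0,"wx":0,"wy":0,"wz":0,"claw":0},{"dx":0,"dy":0,"dz":0,"wx":0,"wy":0,"wz":0,"claw":0}]' 40
python3 - <<'E'
import plan
from plan import *
plan.CLAW=0
stat()
s=monitor.observe(); R=Ro.from_euler("xyz",s["tool_rot"]); p=np.array(s["position"])
b=np.array([.459,-.192,.03]); a=np.array([np.cos(-2.091),np.sin(-2.091),0])
bt=R.inv().apply(b-p); at=R.inv().apply(a); print("cup in tool",bt.round(4),at.round(3))
# lift straight up 17 cm
rows(p-.019*R.as_matrix()[:,2]+[0,0,.17],R,5)
E
```

```text
clock: 4.9
position: [0.4367, -0.2312, 0.0208]
tool_rot: [3.138, 0.787, 1.048]
force: [0.3, 1.4, 7.7]
grip_width: 0.0594
finger_force: 43.5
4.9 [ 0.4367 -0.2312  0.0208] [3.138 0.787 1.048] q [-0.02  0.9  -0.04  1.92  0.82  1.02 -1.27] F [0.3 1.4 7.7] 0.059368294190900235 43.543578162789345
cup in tool [ 0.0254 -0.0001 -0.0384] [-0.706 -0.     0.708]
from [ 0.437 -0.231  0.021] to [ 0.437 -0.231  0.191] len/row mm 34.0 rad/row 0.0
[{"dx":-2.4,"dy":0.0,"dz":-2.4,"wx":0.0,"wy":0.0,"wz":0.0,"claw":0},{"dx":-2.4,"dy":0.0,"dz":-2.4,"wx":0.0,"wy":0.0,"wz":0.0,"claw":0},{"dx":-2.4,"dy":0.0,"dz":-2.4,"wx":0.0,"wy":0.0,"wz":0.0,"claw":0},{"dx":-2.4,"dy":0.0,"dz":-2.4,"wx":0.0,"wy":0.0,"wz":0.0,"claw":0},{"dx":-2.4,"dy":0.0,"dz":-2.4,"wx":0.0,"wy":0.0,"wz":0.0,"claw":0}]
```

```bash
python3 -m handwheel '[{"dx":-2.4,"dy":0.0,"dz":-2.4,"wx":0.0,"wy":0.0,"wz":0.0,"claw":0},{"dx":-2.4,"dy":0.0,"dz":-2.4,"wx":0.0,"wy":0.0,"wz":0.0,"claw":0},{"dx":-2.4,"dy":0.0,"dz":-2.4,"wx":0.0,"wy":0.0,"wz":0.0,"claw":0},{"dx":-2.4,"dy":0.0,"dz":-2.4,"wx":0.0,"wy":0.0,"wz":0.0,"claw":0},{"dx":-2.4,"dy":0.0,"dz":-2.4,"wx":0.0,"wy":0.0,"wz":0.0,"claw":0}]'
cat >> plan.py <<'E'
def place(bt,at,xy,z,yyaw,tilt,n):
    R1=tool(yyaw,tilt); print("axis",R1.apply(at).round(3))
    T=np.array([*xy,z])-R1.apply(bt); rows(T-.019*R1.as_matrix()[:,2],R1,n)
E
python3 - <<'E'
import plan
from plan import *
plan.CLAW=0
place([.0254,0,-.0384],[-.706,0,.708],(.552,.171),.225,.13,.785,16)
E
```

```text
clock: 5.52
position: [0.4362, -0.2308, 0.1913]
tool_rot: [3.139, 0.786, 1.049]
force: [0.9, -0.6, 0.5]
grip_width: 0.0595
finger_force: 43.3
axis [-0.     0.001 -1.   ]
from [ 0.436 -0.231  0.191] to [0.551 0.18  0.18 ] len/row mm 26.7 rad/row 0.105
[{"dx":1.9,"dy":-0.7,"dz":-1.8,"wx":0.0,"wy":0.09,"wz":-0.04,"claw":0},{"dx":2.0,"dy":-0.5,"dz":-1.6,"wx":0.0,"wy":0.1,"wz":-0.05,"claw":0},{"dx":2.3,"dy":-0.5,"dz":-1.4,"wx":0.0,"wy":0.09,"wz":-0.04,"claw":0},{"dx":2.3,"dy":-0.4,"dz":-1.2,"wx":0.0,"wy":0.1,"wz":-0.05,"claw":0},{"dx":2.5,"dy":-0.2,"dz":-0.9,"wx":0.0,"wy":0.09,"wz":-0.04,"claw":0},{"dx":2.6,"dy":-0.2,"dz":-0.7,"wx":0.0,"wy":0.1,"wz":-0.05,"claw":0},{"dx":2.6,"dy":0.0,"dz":-0.5,"wx":0.0,"wy":0.09,"wz":-0.04,"claw":0},{"dx":2.6,"dy":0.1,"dz":-0.2,"wx":0.0,"wy":0.1,"wz":-0.05,"claw":0}]
[{"dx":2.7,"dy":0.2,"dz":0.1,"wx":0.0,"wy":0.09,"wz":-0.04,"claw":0},{"dx":2.6,"dy":0.3,"dz":0.3,"wx":0.0,"wy":0.1,"wz":-0.05,"claw":0},{"dx":2.6,"dy":0.5,"dz":0.5,"wx":0.0,"wy":0.09,"wz":-0.04,"claw":0},{"dx":2.5,"dy":0.5,"dz":0.8,"wx":0.0,"wy":0.09,"wz":-0.05,"claw":0},{"dx":2.4,"dy":0.7,"dz":1.0,"wx":0.0,"wy":0.1,"wz":-0.04,"claw":0},{"dx":2.2,"dy":0.7,"dz":1.2,"wx":0.0,"wy":0.09,"wz":-0.05,"claw":0},{"dx":2.1,"dy":0.9,"dz":1.4,"wx":0.0,"wy":0.1,"wz":-0.04,"claw":0},{"dx":1.9,"dy":1.0,"dz":1.7,"wx":0.0,"wy":0.09,"wz":-0.05,"claw":0}]
```

```bash
python3 -m handwheel '[{"dx":1.9,"dy":-0.7,"dz":-1.8,"wx":0.0,"wy":0.09,"wz":-0.04,"claw":0},{"dx":2.0,"dy":-0.5,"dz":-1.6,"wx":0.0,"wy":0.1,"wz":-0.05,"claw":0},{"dx":2.3,"dy":-0.5,"dz":-1.4,"wx":0.0,"wy":0.09,"wz":-0.04,"claw":0},{"dx":2.3,"dy":-0.4,"dz":-1.2,"wx":0.0,"wy":0.1,"wz":-0.05,"claw":0},{"dx":2.5,"dy":-0.2,"dz":-0.9,"wx":0.0,"wy":0.09,"wz":-0.04,"claw":0},{"dx":2.6,"dy":-0.2,"dz":-0.7,"wx":0.0,"wy":0.1,"wz":-0.05,"claw":0},{"dx":2.6,"dy":0.0,"dz":-0.5,"wx":0.0,"wy":0.09,"wz":-0.04,"claw":0},{"dx":2.6,"dy":0.1,"dz":-0.2,"wx":0.0,"wy":0.1,"wz":-0.05,"claw":0}]'
python3 -m handwheel '[{"dx":2.7,"dy":0.2,"dz":0.1,"wx":0.0,"wy":0.09,"wz":-0.04,"claw":0},{"dx":2.6,"dy":0.3,"dz":0.3,"wx":0.0,"wy":0.1,"wz":-0.05,"claw":0},{"dx":2.6,"dy":0.5,"dz":0.5,"wx":0.0,"wy":0.09,"wz":-0.04,"claw":0},{"dx":2.5,"dy":0.5,"dz":0.8,"wx":0.0,"wy":0.09,"wz":-0.05,"claw":0},{"dx":2.4,"dy":0.7,"dz":1.0,"wx":0.0,"wy":0.1,"wz":-0.04,"claw":0},{"dx":2.2,"dy":0.7,"dz":1.2,"wx":0.0,"wy":0.09,"wz":-0.05,"claw":0},{"dx":2.1,"dy":0.9,"dz":1.4,"wx":0.0,"wy":0.1,"wz":-0.04,"claw":0},{"dx":1.9,"dy":1.0,"dz":1.7,"wx":0.0,"wy":0.09,"wz":-0.05,"claw":0}]'
cat > held.py <<'E'
import sys,plan
from plan import *
plan.CLAW=0; name,xy,pic=sys.argv[1],eval(sys.argv[2]),sys.argv[3]
stat(); s=monitor.observe(); R=Ro.from_euler("xyz",s["tool_rot"]); p=np.array(s["position"])
bt,at=np.array([.0254,0,-.0384]),np.array([-.706,0,.708])
if name=="yellow": bt,at=bt*[-1,1,1],at*[-1,1,1]
if len(sys.argv)>4: bt=np.array(eval(sys.argv[4]))
b=p+R.apply(bt); a=R.apply(at); print("expected bottom",b.round(4),"axis",a.round(3))
S=optics.grab_frame("side"); W=optics.grab_frame("wrist"); T=optics.grab_frame("top")
yy=R.as_matrix()[:,1]; yy=np.cross(a,np.cross(yy,a)); xx=np.cross(yy,a)
M=CUP@np.vstack([xx,yy,a])+b
q=np.linspace(0,6.28,16,endpoint=False); C=np.c_[np.cos(q),np.sin(q)]
P=np.vstack([np.c_[C*.015,C[:,0]*0+h] for h in (.015,.072)]+[np.c_[C*.008,C[:,0]*0+.082]])+[*xy,0]
ims=[]
for f,(cx,cy) in [(S,proj(S,[[*xy,.1]])[0]),(T,proj(T,[[*xy,.1]])[0])]:
    im=np.array(f["frame"]); x0,y0=int(cx)-32,int(cy)-40; k=6
    c=cv2.resize(im[y0:y0+80,x0:x0+64],None,fx=k,fy=k,interpolation=cv2.INTER_CUBIC)
    for X,col in ((M,(255,255,0)),(P,(255,0,255))):
        h=cv2.convexHull((((proj(f,X)+.5)-[x0,y0])*k).astype(np.float32)).astype(np.int32); cv2.polylines(c,[h],True,col)
    ims.append(c)
cv2.imwrite(pic,np.hstack(ims)); np.save("held_%s.npy"%name,np.r_[bt,at])
E
python3 held.py red '(.552,.171)' pics/h1.png
```

```text
clock: 6.52
position: [0.4941, -0.0248, 0.1848]
tool_rot: [-3.01, -0.006, 1.378]
force: [-0.8, 0.1, 0.3]
grip_width: 0.0593
finger_force: 43.3
clock: 7.52
position: [0.5514, 0.1806, 0.1784]
tool_rot: [3.134, -0.784, 1.707]
force: [0.3, 0.1, -0.6]
grip_width: 0.0592
finger_force: 43.3
7.525 [0.5514 0.1806 0.1784] [ 3.134 -0.784  1.707] q [ 0.57  0.81 -0.88  1.8  -0.28  0.77  0.21] F [ 0.3  0.1 -0.6] 0.059238642163294775 43.28761185519397
expected bottom [0.5524 0.1715 0.2235] axis [ 0.006  0.001 -1.   ]
```

View pics/h1.png

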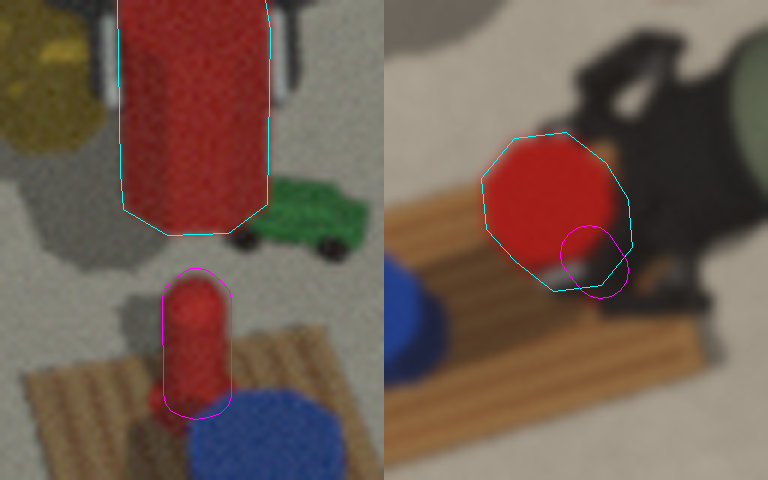

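Both outlines match: the held cup in side at (195,120) and in top at (555,200). The red peg is at (195,345), about 2 mm farther in +x than estimated. Now I descend.

Run:
```python
import plan
from plan import *
plan.CLAW=0
place([.0254,0,-.0384],[-.706,0,.708],(.5535,.171),.104,.137,.785,8)
```

```text
axis [-0.     0.001 -1.   ]
from [0.551 0.18  0.177] to [0.552 0.18  0.059] len/row mm 14.8 rad/row 0.001
[{"dx":-1.0,"dy":0.0,"dz":1.0,"wx":0.0,"wy":0.0,"wz":0.0,"claw":0},{"dx":-1.1,"dy":0.0,"dz":1.1,"wx":0.0,"wy":0.0,"wz":0.0,"claw":0},{"dx":-1.0,"dy":0.0,"dz":1.0,"wx":0.0,"wy":0.0,"wz":0.0,"claw":0},{"dx":-1.1,"dy":0.1,"dz":1.1,"wx":0.0,"wy":0.0,"wz":0.0,"claw":0},{"dx":-1.0,"dy":0.0,"dz":1.0,"wx":0.0,"wy":0.0,"wz":0.0,"claw":0},{"dx":-1.1,"dy":0.0,"dz":1.1,"wx":0.01,"wy":0.0,"wz":0.0,"claw":0},{"dx":-1.0,"dy":0.0,"dz":1.0,"wx":0.0,"wy":0.0,"wz":0.0,"claw":0},{"dx":-1.1,"dy":0.1,"dz":1.1,"wx":0.0,"wy":0.0,"wz":0.0,"claw":0}]
```

```bash
python3 -m handwheel '[{"dx":-1.0,"dy":0.1,"dz":1.0,"wx":0.0,"wy":0.0,"wz":0.0,"claw":0},{"dx":-1.1,"dy":0.1,"dz":1.1,"wx":0.0,"wy":0.0,"wz":0.0,"claw":0},{"dx":-1.0,"dy":0.0,"dz":1.0,"wx":0.0,"wy":0.0,"wz":0.0,"claw":0},{"dx":-1.1,"dy":0.0,"dz":1.1,"wx":0.0,"wy":0.0,"wz":0.0,"claw":0},{"dx":-1.0,"dy":0.0,"dz":1.0,"wx":0.0,"wy":0.0,"wz":0.0,"claw":0},{"dx":0,"dy":0.0,"dz":0,"wx":0.0,"wy":0.0,"wz":0.0,"claw":0}]'
python3 -m handwheel '[{"dx":-1.1,"dy":0.0,"dz":1.1,"wx":0.01,"wy":0.0,"wz":0.0,"claw":0},{"dx":-1.0,"dy":0.0,"dz":1.0,"wx":0.0,"wy":0.0,"wz":0.0,"claw":0},{"dx":-0.8,"dy":0.0,"dz":0.8,"wx":0.0,"wy":0.0,"wz":0.0,"claw":0},{"dx":0,"dy":0.0,"dz":0,"wx":0.0,"wy":0.0,"wz":0.0,"claw":0}]'
python3 - <<'E'
from plan import *
stat(); s=monitor.observe(); R=Ro.from_euler("xyz",s["tool_rot"]); print(np.array(s["position"])+R.apply([.0254,0,-.0384]),R.apply([-.706,0,.708]))
E
```

```text
clock: 8.43
position: [0.5528, 0.1802, 0.1033]
tool_rot: [3.139, -0.782, 1.703]
force: [-1.1, 0.0, -0.1]
grip_width: 0.0596
finger_force: 43.3
clock: 8.93
position: [0.5528, 0.18, 0.0625]
tool_rot: [-3.135, -0.782, 1.703]
force: [0.1, 0.2, -0.3]
grip_width: 0.0593
finger_force: 43.3
8.925 [0.5528 0.18   0.0625] [-3.135 -0.782  1.703] q [ 0.52  1.   -0.81  1.8  -0.21  0.63  0.28] F [ 0.1  0.2 -0.3] 0.05931457633620273 43.32235383801162
[0.55425345 0.17108873 0.10764203] [-0.0045161  -0.00236467 -0.99983699]
```

```bash
python3 -m handwheel '[{"dx":-0.2,"dy":0.0,"dz":0.2,"wx":0.0,"wy":0.0,"wz":0.0,"claw":0},{"dx":-0.15,"dy":0.0,"dz":0.15,"wx":0.0,"wy":0.0,"wz":0.0,"claw":0},{"dx":0,"dy":0.0,"dz":0,"wx":0.0,"wy":0.0,"wz":0.0,"claw":0}]'
```

```text
clock: 9.3
position: [0.5533, 0.1799, 0.0585]
tool_rot: [-3.137, -0.782, 1.704]
force: [-0.2, -0.6, -1.1]
grip_width: 0.0597
finger_force: 43.3
```

```bash
python3 -m handwheel '[{"dx":-0.07,"dy":0.0,"dz":0.07,"wx":0.0,"wy":0.0,"wz":0.0,"claw":0},{"dx":0,"dy":0.0,"dz":0,"wx":0.0,"wy":0.0,"wz":0.0,"claw":70},{"dx":0,"dy":0.0,"dz":0,"wx":0.0,"wy":0.0,"wz":0.0,"claw":100},{"dx":0,"dy":0.0,"dz":0,"wx":0.0,"wy":0.0,"wz":0.0,"claw":100},{"dx":0,"dy":0.0,"dz":0,"wx":0.0,"wy":0.0,"wz":0.0,"claw":100},{"dx":0,"dy":0.0,"dz":0,"wx":0.0,"wy":0.0,"wz":0.0,"claw":100}]'
python3 -m handwheel '[{"dx":0,"dy":0.0,"dz":-2,"wx":0.0,"wy":0.0,"wz":0.0,"claw":100},{"dx":0,"dy":0.0,"dz":-3,"wx":0.0,"wy":0.0,"wz":0.0,"claw":100},{"dx":0,"dy":0.0,"dz":-4,"wx":0.0,"wy":0.0,"wz":0.0,"claw":100},{"dx":0,"dy":0.0,"dz":-4,"wx":0.0,"wy":0.0,"wz":0.0,"claw":100},{"dx":0,"dy":0.0,"dz":-4,"wx":0.0,"wy":0.0,"wz":0.0,"claw":100},{"dx":0,"dy":0.0,"dz":-3,"wx":0.0,"wy":0.0,"wz":0.0,"claw":100}]'
python3 - <<'E'
from plan import *
stat()
a=np.array([np.cos(1.683),np.sin(1.683),0])
G=np.array([.65,-.107,.031])+.032*a
rows(G,tool(.112,.785),16,back=.19)
T=optics.grab_frame("top");S=optics.grab_frame("side")
def up(p): return CUP+[p[0],p[1],.012]
it=[(T,blob(T,"red",proj(T,[[.554,.171,.06]])[0]),up),(S,blob(S,"red",proj(S,[[.554,.171,.06]])[0]),up)]
print(fit(it,None,[.554,.171],[.01,.01]))
E
```

```text
clock: 10.05
position: [0.5532, 0.18, 0.0575]
tool_rot: [-3.137, -0.782, 1.704]
force: [-0.2, -0.0, 0.2]
grip_width: 0.0851
finger_force: 0.0
clock: 10.8
position: [0.5732, 0.0391, 0.2005]
tool_rot: [-3.138, -0.781, 1.704]
force: [0.3, 0.1, 0.4]
grip_width: 0.0854
finger_force: 0.0
10.8 [0.5732 0.0391 0.2005] [-3.138 -0.781  1.704] q [ 0.73  0.82 -0.83  1.64 -0.22  1.05  0.31] F [0.3 0.1 0.4] 0.08538012263515586 0.0
from [0.573 0.039 0.201] to [ 0.66  -0.195  0.152] len/row mm 15.9 rad/row 0.002
[{"dx":-1.3,"dy":0.3,"dz":-0.9,"wx":0.0,"wy":0.0,"wz":0.0,"claw":100},{"dx":-1.3,"dy":0.4,"dz":-0.8,"wx":0.0,"wy":0.0,"wz":0.0,"claw":100},{"dx":-1.3,"dy":0.3,"dz":-0.9,"wx":0.0,"wy":0.0,"wz":0.0,"claw":100},{"dx":-1.3,"dy":0.4,"dz":-0.8,"wx":0.0,"wy":0.0,"wz":0.0,"claw":100},{"dx":-1.3,"dy":0.3,"dz":-0.9,"wx":-0.01,"wy":0.0,"wz":0.0,"claw":100},{"dx":-1.3,"dy":0.3,"dz":-0.8,"wx":0.0,"wy":0.0,"wz":0.01,"claw":100},{"dx":-1.3,"dy":0.4,"dz":-0.9,"wx":0.0,"wy":0.0,"wz":0.0,"claw":100},{"dx":-1.3,"dy":0.4,"dz":-0.9,"wx":0.0,"wy":0.0,"wz":0.0,"claw":100}]
[{"dx":-1.3,"dy":0.3,"dz":-0.8,"wx":0.0,"wy":0.0,"wz":0.0,"claw":100},{"dx":-1.2,"dy":0.4,"dz":-0.9,"wx":0.0,"wy":0.0,"wz":0.0,"claw":100},{"dx":-1.3,"dy":0.3,"dz":-0.8,"wx":0.0,"wy":0.0,"wz":0.0,"claw":100},{"dx":-1.3,"dy":0.4,"dz":-0.9,"wx":0.0,"wy":0.0,"wz":0.0,"claw":100},{"dx":-1.3,"dy":0.4,"dz":-0.8,"wx":-0.01,"wy":0.0,"wz":0.0,"claw":100},{"dx":-1.3,"dy":0.3,"dz":-0.9,"wx":0.0,"wy":0.0,"wz":0.0,"claw":100},{"dx":-1.3,"dy":0.4,"dz":-0.8,"wx":0.0,"wy":0.0,"wz":0.0,"claw":100},{"dx":-1.3,"dy":0.4,"dz":-0.9,"wx":0.0,"wy":0.0,"wz":0.0,"claw":100}]
(array([0.55381403, 0.17181232]), np.float64(0.2770249949868928))
```

```bash
python3 -m handwheel '[{"dx":-2.6,"dy":0.7,"dz":-1.7,"wx":0.0,"wy":0.0,"wz":0.0,"claw":100},{"dx":-2.6,"dy":0.7,"dz":-1.7,"wx":0.0,"wy":0.0,"wz":0.0,"claw":100},{"dx":-2.6,"dy":0.7,"dz":-1.7,"wx":-0.01,"wy":0.0,"wz":0.01,"claw":100},{"dx":-2.6,"dy":0.7,"dz":-1.7,"wx":0.0,"wy":0.0,"wz":0.0,"claw":100},{"dx":-2.6,"dy":0.7,"dz":-1.7,"wx":0.0,"wy":0.0,"wz":0.0,"claw":100},{"dx":-2.6,"dy":0.7,"dz":-1.7,"wx":0.0,"wy":0.0,"wz":0.0,"claw":100},{"dx":-2.6,"dy":0.7,"dz":-1.7,"wx":0.0,"wy":0.0,"wz":0.0,"claw":100},{"dx":0,"dy":0,"dz":0,"wx":0.0,"wy":0.0,"wz":0.0,"claw":100}]'
python3 -c "
from look import *
p=look('yellow',[.65,-.107,1.683],'pics/w3.png')
a=np.array([np.cos(p[2]),np.sin(p[2]),0])
G=np.array([p[0],p[1],.031])+.032*a
rows(G,tool(p[2]-np.pi/2,.785),6)"
```

```text
clock: 11.9
position: [0.6488, -0.1655, 0.1534]
tool_rot: [-3.135, -0.782, 1.687]
force: [0.2, 0.9, 0.3]
grip_width: 0.0859
finger_force: 0.0
11.9 [ 0.6488 -0.1655  0.1534] [-3.135 -0.782  1.687] q [ 0.79  1.05 -0.71  1.18 -0.11  1.39  0.43] F [0.2 0.9 0.3] 0.08594545696430472 0.0
mask 5592
fit [ 0.6502 -0.1075  1.6821] 0.025
from [ 0.649 -0.164  0.154] to [ 0.645 -0.062  0.018] len/row mm 28.4 rad/row 0.002
[{"dx":-0.4,"dy":0.2,"dz":2.8,"wx":0.0,"wy":0.0,"wz":0.0,"claw":100},{"dx":-0.4,"dy":0.1,"dz":2.8,"wx":0.0,"wy":0.0,"wz":0.0,"claw":100},{"dx":-0.4,"dy":0.2,"dz":2.8,"wx":-0.01,"wy":0.0,"wz":0.0,"claw":100},{"dx":-0.4,"dy":0.1,"dz":2.8,"wx":0.0,"wy":0.0,"wz":0.0,"claw":100},{"dx":-0.4,"dy":0.1,"dz":2.8,"wx":0.0,"wy":0.0,"wz":0.0,"claw":100},{"dx":-0.5,"dy":0.2,"dz":2.8,"wx":0.0,"wy":0.0,"wz":0.0,"claw":100}]
```

View pics/w3.png

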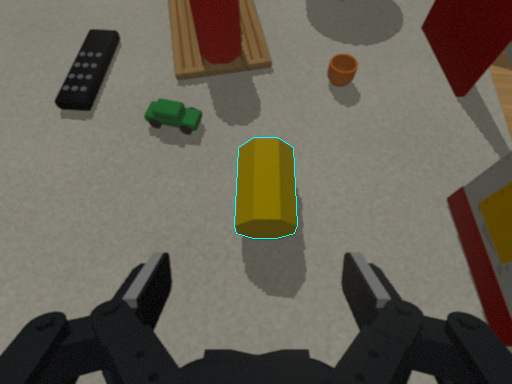

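The fit is tight on the yellow cup at (266,188), closed end near us. The red cup stands on the board at (218,35). I'll do the sideways correction first and then approach.

```bash
python3 -m handwheel '[{"dx":-1.2,"dy":0.5,"dz":1,"wx":0.0,"wy":0.0,"wz":0.0,"claw":100},{"dx":-1.2,"dy":0.4,"dz":2,"wx":-0.01,"wy":0.0,"wz":0.0,"claw":100},{"dx":-0.1,"dy":0,"dz":3.5,"wx":0,"wy":0.0,"wz":0.0,"claw":100},{"dx":0,"dy":0,"dz":3.5,"wx":0.0,"wy":0.0,"wz":0.0,"claw":100},{"dx":0,"dy":0,"dz":3.5,"wx":0.0,"wy":0.0,"wz":0.0,"claw":100},{"dx":0,"dy":0,"dz":3.2,"wx":0.0,"wy":0.0,"wz":0.0,"claw":100},{"dx":0,"dy":0,"dz":0,"wx":0.0,"wy":0.0,"wz":0.0,"claw":100}]'
python3 -m handwheel '[{"dx":0,"dy":0,"dz":0,"wx":0,"wy":0,"wz":0,"claw":0},{"dx":0,"dy":0,"dz":0,"wx":0,"wy":0,"wz":0,"claw":0},{"dx":0,"dy":0,"dz":0,"wx":0,"wy":0,"wz":0,"claw":0},{"dx":0,"dy":0,"dz":0,"wx":0,"wy":0,"wz":0,"claw":0},{"dx":0,"dy":0,"dz":0,"wx":0,"wy":0,"wz":0,"claw":0},{"dx":0,"dy":0,"dz":0,"wx":0,"wy":0,"wz":0,"claw":0}]' 40
python3 - <<'E'
import plan
from plan import *
plan.CLAW=0
stat()
s=monitor.observe(); R=Ro.from_euler("xyz",s["tool_rot"]); p=np.array(s["position"])
b=np.array([.6502,-.1075,.03]); a=np.array([np.cos(1.682),np.sin(1.682),0])
print("cup in tool",R.inv().apply(b-p).round(4),R.inv().apply(a).round(3))
E
```

```text
clock: 12.82
position: [0.6448, -0.061, 0.0174]
tool_rot: [3.14, -0.784, 1.691]
force: [-0.4, -1.0, 0.5]
grip_width: 0.0853
finger_force: 0.0
clock: 13.58
position: [0.6467, -0.0647, 0.0198]
tool_rot: [3.135, -0.781, 1.69]
force: [-0.2, -3.5, 6.5]
grip_width: 0.0593
finger_force: 43.6
13.575 [ 0.6467 -0.0647  0.0198] [ 3.135 -0.781  1.69 ] q [ 0.71  1.17 -0.71  1.36 -0.08  1.07  0.44] F [-0.2 -3.5  6.5] 0.05934027104880462 43.61642983218189
cup in tool [-0.0233 -0.0014 -0.0375] [0.71  0.004 0.704]
```

```bash
python3 -m handwheel '[{"dx":2.8,"dy":0,"dz":-2.8,"wx":0,"wy":0,"wz":0,"claw":0},{"dx":2.8,"dy":0,"dz":-2.8,"wx":0,"wy":0,"wz":0,"claw":0},{"dx":2.8,"dy":0,"dz":-2.8,"wx":0,"wy":0,"wz":0,"claw":0},{"dx":2.8,"dy":0,"dz":-2.8,"wx":0,"wy":0,"wz":0,"claw":0},{"dx":2.8,"dy":0,"dz":-2.8,"wx":0,"wy":0,"wz":0,"claw":0},{"dx":2.8,"dy":0,"dz":-2.8,"wx":0,"wy":0,"wz":0,"claw":0},{"dx":0,"dy":0,"dz":0,"wx":0,"wy":0,"wz":0,"claw":0}]'
python3 - <<'E'
import plan
from plan import *
plan.CLAW=0
stat()
place([-.0235,-.001,-.0375],[.71,0,.704],(.481,.400),.25,1.12,-.785,16)
E
```

```text
clock: 14.45
position: [0.6462, -0.0634, 0.2598]
tool_rot: [3.131, -0.78, 1.694]
force: [0.0, -0.1, -1.3]
grip_width: 0.0593
finger_force: 43.4
14.45 [ 0.6462 -0.0634  0.2598] [ 3.131 -0.78   1.694] q [ 0.74  0.87 -0.79  1.3  -0.19  1.34  0.29] F [ 0.  -0.1 -1.3] 0.05930435538070787 43.447617501660716
axis [-0.004  0.002 -1.   ]
from [ 0.646 -0.063  0.26 ] to [0.49  0.397 0.207] len/row mm 30.5 rad/row 0.112
[{"dx":1.9,"dy":-0.6,"dz":2.3,"wx":0.0,"wy":-0.09,"wz":-0.07,"claw":0},{"dx":2.1,"dy":-0.5,"dz":2.2,"wx":0.0,"wy":-0.09,"wz":-0.07,"claw":0},{"dx":2.3,"dy":-0.4,"dz":1.9,"wx":0.0,"wy":-0.09,"wz":-0.07,"claw":0},{"dx":2.6,"dy":-0.1,"dz":1.7,"wx":0.0,"wy":-0.08,"wz":-0.07,"claw":0},{"dx":2.6,"dy":0.0,"dz":1.5,"wx":0.0,"wy":-0.09,"wz":-0.07,"claw":0},{"dx":2.8,"dy":0.2,"dz":1.3,"wx":0.0,"wy":-0.09,"wz":-0.07,"claw":0},{"dx":2.8,"dy":0.4,"dz":1.0,"wx":0.0,"wy":-0.09,"wz":-0.06,"claw":0},{"dx":3.0,"dy":0.5,"dz":0.8,"wx":0.0,"wy":-0.09,"wz":-0.07,"claw":0}]
[{"dx":2.9,"dy":0.8,"dz":0.5,"wx":0.0,"wy":-0.09,"wz":-0.07,"claw":0},{"dx":2.8,"dy":1.0,"dz":0.2,"wx":0.0,"wy":-0.08,"wz":-0.07,"claw":0},{"dx":2.9,"dy":1.1,"dz":0.0,"wx":0.0,"wy":-0.09,"wz":-0.07,"claw":0},{"dx":2.7,"dy":1.4,"dz":-0.3,"wx":0.0,"wy":-0.09,"wz":-0.07,"claw":0},{"dx":2.6,"dy":1.6,"dz":-0.4,"wx":0.0,"wy":-0.09,"wz":-0.07,"claw":0},{"dx":2.4,"dy":1.7,"dz":-0.7,"wx":0.0,"wy":-0.09,"wz":-0.07,"claw":0},{"dx":2.2,"dy":1.9,"dz":-1.0,"wx":0.0,"wy":-0.09,"wz":-0.07,"claw":0},{"dx":2.0,"dy":2.0,"dz":-1.1,"wx":0.0,"wy":-0.08,"wz":-0.07,"claw":0}]
```

```bash
python3 -m handwheel '[{"dx":1.9,"dy":-0.6,"dz":2.3,"wx":0.0,"wy":-0.09,"wz":-0.07,"claw":0},{"dx":2.1,"dy":-0.5,"dz":2.2,"wx":0.0,"wy":-0.09,"wz":-0.07,"claw":0},{"dx":2.3,"dy":-0.4,"dz":1.9,"wx":0.0,"wy":-0.09,"wz":-0.07,"claw":0},{"dx":2.6,"dy":-0.1,"dz":1.7,"wx":0.0,"wy":-0.08,"wz":-0.07,"claw":0},{"dx":2.6,"dy":0.0,"dz":1.5,"wx":0.0,"wy":-0.09,"wz":-0.07,"claw":0},{"dx":2.8,"dy":0.2,"dz":1.3,"wx":0.0,"wy":-0.09,"wz":-0.07,"claw":0},{"dx":2.8,"dy":0.4,"dz":1.0,"wx":0.0,"wy":-0.09,"wz":-0.06,"claw":0},{"dx":3.0,"dy":0.5,"dz":0.8,"wx":0.0,"wy":-0.09,"wz":-0.07,"claw":0}]'
python3 -m handwheel '[{"dx":2.9,"dy":0.8,"dz":0.5,"wx":0.0,"wy":-0.09,"wz":-0.07,"claw":0},{"dx":2.8,"dy":1.0,"dz":0.2,"wx":0.0,"wy":-0.08,"wz":-0.07,"claw":0},{"dx":2.9,"dy":1.1,"dz":0.0,"wx":0.0,"wy":-0.09,"wz":-0.07,"claw":0},{"dx":2.7,"dy":1.4,"dz":-0.3,"wx":0.0,"wy":-0.09,"wz":-0.07,"claw":0},{"dx":2.6,"dy":1.6,"dz":-0.4,"wx":0.0,"wy":-0.09,"wz":-0.07,"claw":0},{"dx":2.4,"dy":1.7,"dz":-0.7,"wx":0.0,"wy":-0.09,"wz":-0.07,"claw":0},{"dx":2.2,"dy":1.9,"dz":-1.0,"wx":0.0,"wy":-0.09,"wz":-0.07,"claw":0},{"dx":2.0,"dy":2.0,"dz":-1.1,"wx":0.0,"wy":-0.08,"wz":-0.07,"claw":0}]'
python3 held.py yellow '(.481,.40)' pics/h2.png '(-.0235,-.001,-.0375)'
```

```text
clock: 15.45
position: [0.5663, 0.1675, 0.2301]
tool_rot: [2.926, 0.005, 2.187]
force: [1.4, 0.7, -2.0]
grip_width: 0.0593
finger_force: 43.4
clock: 16.45
position: [0.488, 0.3977, 0.2046]
tool_rot: [-3.14, 0.78, 2.698]
force: [0.9, 0.3, -0.9]
grip_width: 0.0595
finger_force: 43.4
16.45 [0.488  0.3977 0.2046] [-3.14   0.78   2.698] q [-0.85  0.62 -0.44  1.83  1.14  1.22 -0.81] F [ 0.9  0.3 -0.9] 0.05950097914141189 43.40938518784242
expected bottom [0.4788 0.401  0.2478] axis [-0.004  0.001 -1.   ]
```

View pics/h2.png

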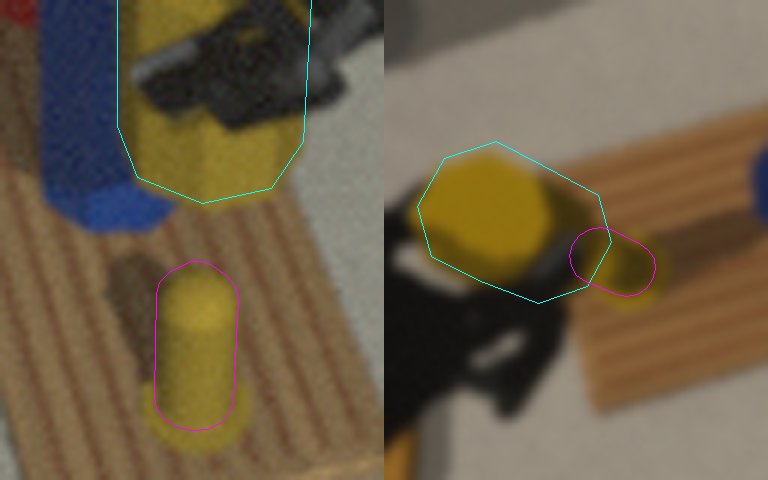

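```bash
cat > pegfit.py <<'E'
from plan import *
q=np.linspace(0,6.28,24,endpoint=False); C=np.c_[np.cos(q),np.sin(q)]; c1=lambda r,h:np.c_[C*r,C[:,0]*0+h]
A=np.vstack([c1(.021,.012),c1(.021,.015)]); B=np.vstack([c1(.015,.015),c1(.015,.07),c1(.008,.082)])
T=optics.grab_frame("top");S=optics.grab_frame("side")
def cost(p,its): return sum(np.abs(np.maximum(hull(f,A+[*p,0]),hull(f,B+[*p,0]))-m).sum()/m.sum() for f,m in its)
def soft(f):
    h,s,v=cv2.split(cv2.cvtColor(np.array(f["frame"]),cv2.COLOR_BGR2HSV)); x=((abs(h.astype(int)-26)<6)&(s>135)).astype(np.uint8)
    n,l,st,c=cv2.connectedComponentsWithStats(x); px=proj(f,[[.481,.4,.04]])[0]
    i=1+int(np.argmin([np.hypot(*(c[i]-px)) if st[i,4]>20 else 1e9 for i in range(1,n)])); print(st[i],c[i].round(1),"model",px.round(1)); return l==i
mt,ms=soft(T),soft(S)
for its in ([(T,mt)],[(S,ms)],[(T,mt),(S,ms)]):
    r=minimize(cost,[.481,.4],args=(its,),method="Nelder-Mead",options=dict(initial_simplex=[[.481,.4],[.491,.4],[.481,.41]],xatol=1e-4)); print(r.x.round(4),round(r.fun,3))
E
python3 pegfit.py
```

```text
[ 86 194  43  26 571] [104.7 206.7] model [120.1 212.4]
[273 314  19  32 426] [282.5 330.7] model [282.1 328.6]
[0.4806 0.4002] 0.836
[0.4799 0.4019] 0.064
[0.4799 0.4019] 0.906
```

Run:
```python
import plan
from plan import *
plan.CLAW=0
place([-.0235,-.001,-.0375],[.71,0,.704],(.480,.401),.107,1.127,-.785,8)
```

```text
axis [-0.004  0.002 -1.   ]
from [0.489 0.396 0.205] to [0.489 0.398 0.064] len/row mm 17.6 rad/row 0.001
[{"dx":1.2,"dy":0.0,"dz":1.3,"wx":0.0,"wy":0.0,"wz":0.0,"claw":0},{"dx":1.3,"dy":0.0,"dz":1.2,"wx":0.0,"wy":0.0,"wz":0.0,"claw":0},{"dx":1.2,"dy":0.1,"dz":1.3,"wx":0.0,"wy":0.0,"wz":0.0,"claw":0},{"dx":1.2,"dy":0.0,"dz":1.2,"wx":0.0,"wy":0.0,"wz":0.0,"claw":0},{"dx":1.3,"dy":0.0,"dz":1.3,"wx":0.0,"wy":-0.01,"wz":0.0,"claw":0},{"dx":1.2,"dy":0.0,"dz":1.2,"wx":0.0,"wy":0.0,"wz":0.0,"claw":0},{"dx":1.3,"dy":0.0,"dz":1.3,"wx":0.0,"wy":0.0,"wz":0.0,"claw":0},{"dx":1.2,"dy":0.1,"dz":1.2,"wx":0.0,"wy":0.0,"wz":0.0,"claw":0}]
```

```bash
python3 -m handwheel '[{"dx":1.2,"dy":0.1,"dz":1.3,"wx":0.0,"wy":0.0,"wz":0.0,"claw":0},{"dx":1.3,"dy":0.1,"dz":1.2,"wx":0.0,"wy":0.0,"wz":0.0,"claw":0},{"dx":1.2,"dy":0,"dz":1.3,"wx":0.0,"wy":0.0,"wz":0.0,"claw":0},{"dx":1.2,"dy":0.0,"dz":1.2,"wx":0.0,"wy":0.0,"wz":0.0,"claw":0},{"dx":1.3,"dy":0.0,"dz":1.3,"wx":0.0,"wy":0,"wz":0.0,"claw":0},{"dx":0,"dy":0.0,"dz":0,"wx":0.0,"wy":0.0,"wz":0.0,"claw":0}]'
python3 -m handwheel '[{"dx":1.2,"dy":0.0,"dz":1.2,"wx":0.0,"wy":0.0,"wz":0.0,"claw":0},{"dx":1.3,"dy":0.0,"dz":1.3,"wx":0.0,"wy":0.0,"wz":0.0,"claw":0},{"dx":1.2,"dy":0,"dz":1.2,"wx":0.0,"wy":0.0,"wz":0.0,"claw":0},{"dx":0,"dy":0.0,"dz":0,"wx":0.0,"wy":0.0,"wz":0.0,"claw":0}]'
python3 - <<'E'
from plan import *
stat(); s=monitor.observe(); R=Ro.from_euler("xyz",s["tool_rot"]); print(np.array(s["position"])+R.apply([-.0235,-.001,-.0375]),R.apply([.71,0,.704]))
E
```

```text
clock: 17.45
position: [0.4893, 0.3982, 0.1153]
tool_rot: [-3.141, 0.777, 2.695]
force: [-1.8, -0.2, -0.5]
grip_width: 0.0594
finger_force: 43.5
clock: 17.95
position: [0.4889, 0.3983, 0.063]
tool_rot: [-3.141, 0.777, 2.695]
force: [0.0, -0.2, -1.3]
grip_width: 0.0592
finger_force: 43.5
17.95 [0.4889 0.3983 0.063 ] [-3.141  0.777  2.695] q [-0.89  0.85 -0.38  1.86  1.31  1.13 -1.06] F [ 0.  -0.2 -1.3] 0.05919712757588262 43.46989175101044
[0.47989826 0.40159274 0.10621227] [-0.0118299   0.00489068 -0.99977604]
```

```bash
python3 -m handwheel '[{"dx":0.15,"dy":0.0,"dz":0.15,"wx":0.0,"wy":0,"wz":0.0,"claw":0},{"dx":0.1,"dy":0.0,"dz":0.1,"wx":0.0,"wy":0.0,"wz":0.0,"claw":0},{"dx":0,"dy":0,"dz":0,"wx":0.0,"wy":0.0,"wz":0.0,"claw":0}]'
python3 -m handwheel '[{"dx":0,"dy":0.0,"dz":0,"wx":0.0,"wy":0.0,"wz":0.0,"claw":70},{"dx":0,"dy":0.0,"dz":0,"wx":0.0,"wy":0.0,"wz":0.0,"claw":100},{"dx":0,"dy":0.0,"dz":0,"wx":0.0,"wy":0.0,"wz":0.0,"claw":100},{"dx":0,"dy":0.0,"dz":0,"wx":0.0,"wy":0.0,"wz":0.0,"claw":100},{"dx":0,"dy":0.0,"dz":0,"wx":0.0,"wy":0.0,"wz":0.0,"claw":100}]'
python3 -m handwheel '[{"dx":0,"dy":0.0,"dz":-2,"wx":0.0,"wy":0.0,"wz":0.0,"claw":100},{"dx":0,"dy":0.0,"dz":-3,"wx":0.0,"wy":0.0,"wz":0.0,"claw":100},{"dx":0,"dy":0.0,"dz":-4,"wx":0.0,"wy":0.0,"wz":0.0,"claw":100},{"dx":0,"dy":0.0,"dz":-4,"wx":0.0,"wy":0.0,"wz":0.0,"claw":100},{"dx":0,"dy":0.0,"dz":-4,"wx":0.0,"wy":0.0,"wz":0.0,"claw":100},{"dx":0,"dy":0,"dz":0,"wx":0.0,"wy":0.0,"wz":0.0,"claw":100},{"dx":0,"dy":0,"dz":0,"wx":0.0,"wy":0.0,"wz":0.0,"claw":100}]'
python3 - <<'E'
from plan import *
T=optics.grab_frame("top");S=optics.grab_frame("side")
for n,c in (("red",(.554,.171)),("yellow",(.480,.401)),("blue",(.516,.286))):
    up=lambda p: CUP+[p[0],p[1],.012]
    for nm,f in (("top",T),("side",S)):
        print(n,nm,[np.round(v,4) for v in fit([(f,blob(f,n,proj(f,[[*c,.06]])[0]),up)],None,c,[.01,.01])])
t=np.array(T["frame"])[150:260,80:227]; s=np.array(S["frame"])[205:385,195:345]
cv2.imwrite("pics/end.png",np.hstack([cv2.resize(t,(440,330)),cv2.resize(s,(330,330))]))
E
```

```text
clock: 18.32
position: [0.4894, 0.399, 0.0614]
tool_rot: [3.139, 0.777, 2.692]
force: [-0.8, -0.8, -1.0]
grip_width: 0.0593
finger_force: 43.5
clock: 18.95
position: [0.4893, 0.3989, 0.0611]
tool_rot: [3.139, 0.777, 2.693]
force: [-0.3, -0.8, -0.3]
grip_width: 0.0854
finger_force: 0.0
clock: 19.82
position: [0.3816, 0.4501, 0.1825]
tool_rot: [3.139, 0.777, 2.693]
force: [0.4, -0.1, -1.2]
grip_width: 0.0853
finger_force: 0.0
red top [array([0.5552, 0.1714]), np.float64(0.0713)]
red side [array([0.5537, 0.1738]), np.float64(0.1921)]
yellow top [array([0.4786, 0.4029]), np.float64(0.0696)]
yellow side [array([0.4775, 0.4073]), np.float64(0.0792)]
blue top [array([0.5205, 0.2883]), np.float64(0.2752)]
blue side [array([0.516 , 0.2855]), np.float64(0.1265)]
```

View pics/end.png

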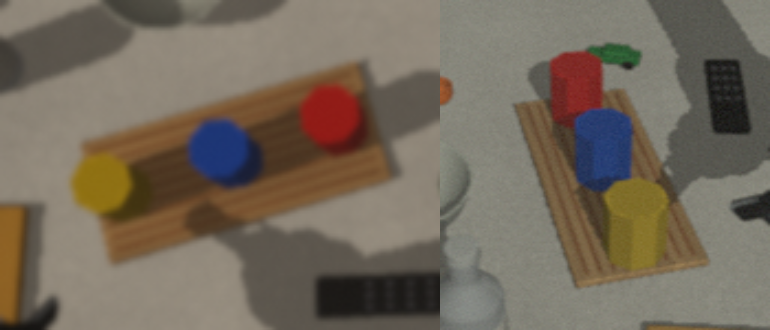

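All three tumblers stand mouth down on the board: yellow (102,183), blue (220,150) and red (332,115). The fits put them upright at rim-flat height. Handing in.

```bash
python3 -c "
from workcell import job_done
print(job_done())"
```

```text
the job is handed in; nothing more can be done
None
```

The yellow and red tumblers stand mouth down on their own pegs with rims flat on the board by the camera fits, the blue one was left in place, and I handed the job in at about 20 s (no verdict was returned).

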